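# Find the medium foam block by feel and stand the candlestick on it

### The arm

A 6-joint arm with a two-finger parallel gripper is mounted at the origin on the work surface. World frame = base frame: x ahead of the robot, y to its left, z up, the work surface at z = 0. Lengths are in mm, angles in rad, forces in N, time in s.
With the tool pointing down it reaches from about 275 to 750 mm from the base axis. Payload 10.2 kg.
Tool frame: the origin (TCP) lies at the very end of the fingers, on their centre line; the grasp point (between the pads) lies 19 mm behind it; z points along the fingers, y is the direction in which the jaws open and shut (so a half turn about z gives the same grasp; the last joint's range is limited). The gripper opens to 85 mm and grips with 20 to 120 N. Pads are 22 mm wide; open, the fingers measure 114 mm over their backs; the gripper's body (76 mm by 85 mm) begins 54 mm behind the grasp point. The pads swing forward as they close: fully open they stand 13 mm farther back than shut.
Start: joints at [-1.397, 0.313, 1.498, -0, 1.331, -0.223], TCP at [202.884, -484.22, 231.294] pointing down, gripper open.
Joint ranges: [-2.94, 2.94], [-0.97, 2.17], [0.19, 2.56], [-1.23, 4.37], [0.02, 3.11], [-2.88, 2.88]. Speed limits (rad/s): [2.39, 2.39, 3.01, 3.14, 3.14, 3.14].

### API

Orientations are given as a unit quaternion [w, x, y, z].
In Python, from rig import * gives the robot as it stands. The module is installed in compiled form; this text tells all that it offers.
- The arm moves only by the shell command python3 -m crank 'ROWS' [FORCE]. ROWS is a JSON object of lists of equal length, an entry for each row: "dp": the shift along the world's x, y, z in cm, a list of three; "delta_rot": the turn, a rotation vector about the world's x, y, z in degrees, a list of three; "claw": the closure in counts, from 0 (fully open) to 255 (shut). A call has 1 to 10 rows; each row shifts and turns the commanded pose from where the row before left it; what a row does not reach is not made up. A row lasts 1/10 s, in which the tool goes at most 50 mm and 8.59 degrees, less where a joint would pass 70% of its speed; a pose out of reach is approached as far as the arm can. A call is refused whole if a number of a shift passes 5 or a number of a turn 8.59, either way. A call with a gripper value outside its range is refused whole. The fingers move at their own pace and stop on an object; FORCE is the grip in N (left out, the last holds). Time passes only in rows, so rows that do not move let the fingers close. It gives the time, the measured TCP pose, the force and the opening at its end, in the units of the state.
- sense(): the state, without advancing time (a new reading comes with each control period).
- capture(name): name is "scene" or "top" or "wrist"; returns (picture, depth): 480x640x3 uint8, red, green, blue; 480x640 float32, mm along the optical axis (not along the pixel's ray), 0 where there is no reading.
- camera_model(name): a dict with "fx", "fy", "cx", "cy" (pixels), "cam_to_world" (4x4, takes a point from camera to world coordinates); the wrist camera has in their place "T_tool_cam" (4x4, takes a point from camera to tool coordinates, whose origin is the TCP and whose axes are the flange's). Camera axes: x right, y up, looking along -z (the intrinsics and any distortion apply to the point x, -y, -z); pixel columns grow to the right and rows downward; lengths in mm; the calibration is good to about 2 mm. A picture is of the moment at which its call begins: read the wrist's pose just before it. camera_model takes no time and is no camera call.
- finish_job(): hands the job in, once; it reports no verdict.
Trained networks look in the newest picture that a camera, given by its name, has taken for a name from the list of things; names that differ only in an ending like _2 or _b are one class to them, and where a whole thing is asked for, a point or a joint stands for the part that bears it (a point fixed in the world has none). Each returns a list of dicts, best first, with "p" (0 to 1); they miss things now and then, are a little off and sometimes report something else, mostly with a low value. They report only what shows in the picture. A call takes as long as a camera call. They do not tell look-alikes from the thing itself.
- boxes_of(camera, target): "centre" ([column, row] in pixels, amid what is visible of it).
- masks_of(camera, target): "region" (480x640 bool, what is visible of it) and "centre" ([column, row] in pixels, amid what is visible of it).
- pinpoint(camera, target): "centre" ([column, row] in pixels: a listed point, or the origin of a listed thing).
The state is a dict: "time_s": time; "joints": joint angles; "dq": joint speeds; "tau": joint torques, N m; "eef_pos": TCP position; "ee_rot": TCP orientation; "force": force on the tool from outside, world axes, zero at the start; "wrist_torque": the same for the moment, N m; "grip_width": opening from 0.0 (shut) to 1.0 (fully open).
Only numpy, scipy, OpenCV 4.12 (cv2) and the standard library are available. Lean on these libraries where they do the work, as an engineer would, in place of code of your own. Each camera call takes 0.05 s, during which the arm holds its last target.

### The job

The three padded support blocks look alike, but one foam top is soft, one medium and one firm: feel them by pressing each foam top gently about 5 mm down with the fingers, without crushing it. Set the medium block down fully home between the four corner cleats of the packing tray, foam upwards, then stand the silver candlestick gently upright on the middle of its foam. Leave the other two blocks and everything else on the bench where they are, and let go.

Things in the scene. Friction and masses are not known exactly. Their poses are not given: they have to be found in the camera images.
- block_a_mid (a point): Padded support block, 54 mm tall: pale wooden block 56 x 56 x 36 mm (about 0.2 kg) with an off-white foam pad 50 x 50 x 18 mm on the middle of its top. The point is its centre, 27 mm above its underside; z up, x and y square to its sides. Grip it by the wood. All three look alike: which is soft, medium or firm changes each time and shows only when pressed.
- block_a_top (a point): Middle of the upper face of the foam of block_a, 54 mm above the block's underside when not pressed; sinks with the foam. Pressed 5 mm down, soft foam pushes back with about 1.5 N, medium about 4.2 N, firm about 10 N (0.4 N at first touch, then in proportion to depth). More than 16 N, or fingers deeper than 10 mm, crush it.
- block_a_foam (a joint): How far the foam of block_a is pressed down (m): 0 free, 0.013 squashed flat.
- block_b_mid (a point): Padded support block, 54 mm tall: pale wooden block 56 x 56 x 36 mm (about 0.2 kg) with an off-white foam pad 50 x 50 x 18 mm on the middle of its top. The point is its centre, 27 mm above its underside; z up, x and y square to its sides. Grip it by the wood. All three look alike: which is soft, medium or firm changes each time and shows only when pressed.
- block_b_top (a point): Middle of the upper face of the foam of block_b, 54 mm above the block's underside when not pressed; sinks with the foam. Pressed 5 mm down, soft foam pushes back with about 1.5 N, medium about 4.2 N, firm about 10 N (0.4 N at first touch, then in proportion to depth). More than 16 N, or fingers deeper than 10 mm, crush it.
- block_b_foam (a joint): How far the foam of block_b is pressed down (m): 0 free, 0.013 squashed flat.
- block_c_mid (a point): Padded support block, 54 mm tall: pale wooden block 56 x 56 x 36 mm (about 0.2 kg) with an off-white foam pad 50 x 50 x 18 mm on the middle of its top. The point is its centre, 27 mm above its underside; z up, x and y square to its sides. Grip it by the wood. All three look alike: which is soft, medium or firm changes each time and shows only when pressed.
- block_c_top (a point): Middle of the upper face of the foam of block_c, 54 mm above the block's underside when not pressed; sinks with the foam. Pressed 5 mm down, soft foam pushes back with about 1.5 N, medium about 4.2 N, firm about 10 N (0.4 N at first touch, then in proportion to depth). More than 16 N, or fingers deeper than 10 mm, crush it.
- block_c_foam (a joint): How far the foam of block_c is pressed down (m): 0 free, 0.013 squashed flat.
- tray_recess (a point): Centre of the place for a block on the plywood packing tray (216 x 266 mm, lip 18 mm high), on the tray's upper face, 10 mm above the bench. Four L-shaped corner cleats, 9 mm high, legs 20 mm long, stand round a square 64 x 64 mm, the middles of its sides open for fingers; x and y square to it. The tray is fixed.
- candlestick_nozzle (a point): Weighted silver candlestick, 0.45 to 0.55 kg, 122 mm tall, foot 50 mm across. The point is on its axis, 102 mm up, in the middle of the cylindrical nozzle (23 mm across, from 86 to 116 mm up, topped by a rim 30 mm across), the place to grip. On the medium foam it sinks about 5 to 7 mm, on the soft one it squashes the foam flat, on the firm one it sinks under 3.5 mm.
- candlestick_foot (a point): Middle of the underside of the candlestick's foot; z is its axis, up.
- caster_mid (a point): Bystander: silver sugar caster, 49 mm across, 93 mm tall; the point is half-way up.
- tin_mid (a point): Bystander: dark tin can, 72 mm across, 100 mm tall; the point is half-way up.
- dish_mid (a point): Bystander: small silver dish, 76 mm across, 12 mm high; the point is half-way up.
- pot_mid (a point): Bystander: small lidded silver pot in the other half of the tray, 60 mm across, 46 mm tall; the point is 20 mm up.
- brush_grip (a point): Bystander: brush 170 mm long lying on the bench; the point is on its handle.
- spatula_grip (a point): Bystander: spatula with a wooden handle and a steel blade, 170 mm long, lying on the bench; the point is on its handle.
There are look-alikes about, which are no part of the job. Leave any orange look-alike of the part that bears block_a_mid alone.

How it is judged:
By the outcome, as a careful person would: the job done as asked, in the order asked, and still so for the second after the job is handed in, with the robot touching nothing.
It also fails if it takes over 72 s, if anything falls off the work surface, if the arm or the gripper's body presses on something with over 40 N, if the wrist force passes 120 N, or if a joint passes its speed limit or range.

## Working session

There is one attempt and no reset: what is moved stays moved. The work goes in short steps, Python scripts to look and compute and a shell command to move; the robot and the scene stay as the last step left them, time stands still between calls to the robot, and variables do not carry over. Pictures are saved under pics/ and viewed, and the job is handed in when it is done.

```bash
mkdir -p pics; ls; python3 - <<'E'
from rig import *
import cv2
print(sense())
for n in ["scene","top","wrist"]:
    p,d=capture(n); cv2.imwrite(f"pics/{n}0.png",p[:,:,::-1])
    import numpy as np
    np.save(f"pics/{n}0.npy",d)
    print(n,camera_model(n))
E
```

```text
pics
{'time_s': 0.0, 'joints': array([-1.39739326e+00,  3.13446570e-01,  1.49845230e+00,  1.29577164e-05,
        1.33098486e+00, -2.23409986e-01]), 'dq': array([ 0.00077299, -0.00217693,  0.00113864, -0.00075402, -0.00039018,
       -0.00047764]), 'tau': array([-2.07663043e-04, -4.12269366e+01, -2.59740633e+01, -1.53828400e-04,
        4.22295125e-03, -7.17719047e-06]), 'eef_pos': array([ 202.84379437, -483.95061127,  230.73109889]), 'ee_rot': array([-6.45182046e-04,  9.80382008e-01,  1.97105814e-01,  2.24295709e-05]), 'force': array([-0.61417201, -0.68142131, -0.46239174]), 'wrist_torque': array([-0.03105661,  0.03635452,  0.02351389]), 'grip_width': 1.0013423901001028}
scene {'fx': 490.1073653583861, 'fy': 490.1073653583861, 'cx': 316.44919476671396, 'cy': 241.5276122847951, 'cam_to_world': array([[ 8.38642542e-01, -3.43023259e-01,  4.23100143e-01,
         9.81255667e+02],
       [ 5.44599104e-01,  5.14502358e-01, -6.62343671e-01,
        -6.57865441e+02],
       [ 9.51326315e-03,  7.85889539e-01,  6.18293725e-01,
         7.27145182e+02],
       [ 0.00000000e+00,  0.00000000e+00
[... 278 characters left out ...]
1,  2.17062653e-02,  2.52991624e-03,
         1.89658039e+01],
       [ 5.30992971e-03,  1.28991188e-01,  9.91631523e-01,
         1.20278082e+03],
       [ 0.00000000e+00,  0.00000000e+00,  0.00000000e+00,
         1.00000000e+00]])}
wrist {'fx': 359.90071093941424, 'fy': 359.90071093941424, 'cx': 317.74885430160504, 'cy': 243.5980382369499, 'T_tool_cam': array([[-6.21991688e-04,  9.66019850e-01,  2.58467141e-01,
         6.48461892e+01],
       [ 9.99999805e-01,  5.84309939e-04,  2.22606892e-04,
         8.99436157e-01],
       [ 6.40177576e-05,  2.58467229e-01, -9.66020024e-01,
        -1.43527896e+02],
       [ 0.00000000e+00,  0.00000000e+00,  0.00000000e+00,
         1.00000000e+00]])}
```

View pics/scene0.png

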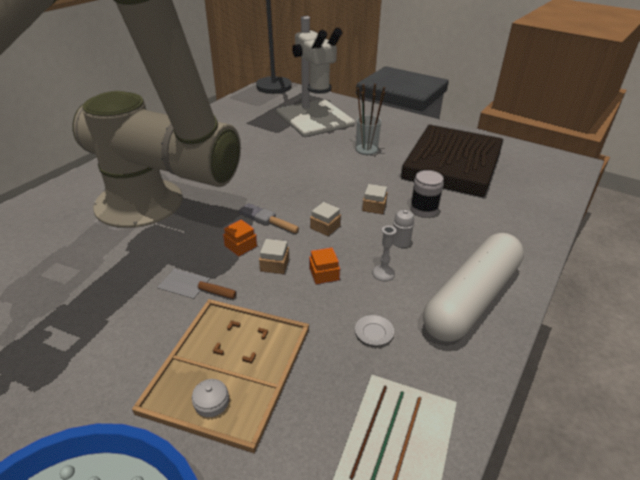

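View pics/top0.png

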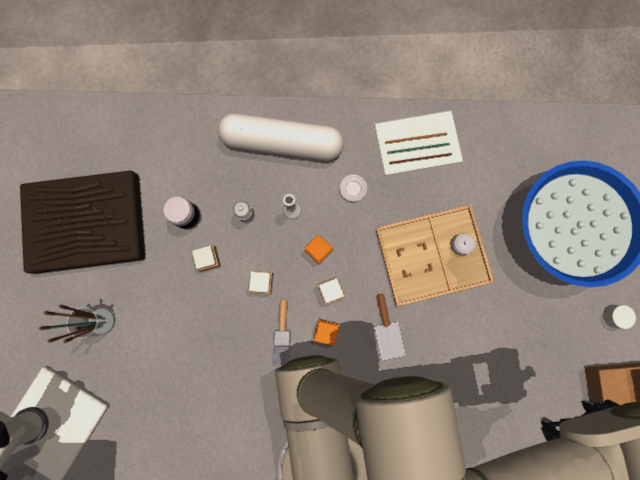

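```bash
cat > h.py <<'E'
import numpy as np, cv2
from rig import *
def ray(name,u,v,d,pose=None):
    m=camera_model(name)
    pc=np.array([(u-m['cx'])/m['fx']*d,-(v-m['cy'])/m['fy']*d,-d,1.])
    if name=='wrist':
        s=pose or sense()
        w,x,y,z=s['ee_rot']
        from scipy.spatial.transform import Rotation as R
        T=np.eye(4);T[:3,:3]=R.from_quat([x,y,z,w]).as_matrix();T[:3,3]=s['eef_pos']
        return (T@m['T_tool_cam']@pc)[:3]
    return (m['cam_to_world']@pc)[:3]
def cloud(name,d,pose=None):
    v,u=np.mgrid[:480,:640]
    m=camera_model(name)
    P=np.stack([(u-m['cx'])/m['fx']*d,-(v-m['cy'])/m['fy']*d,-d,np.ones_like(d)],-1)
    M=m.get('cam_to_world')
    if M is None:
        s=pose
        w,x,y,z=s['ee_rot']
        from scipy.spatial.transform import Rotation as R
        T=np.eye(4);T[:3,:3]=R.from_quat([x,y,z,w]).as_matrix();T[:3,3]=s['eef_pos']
        M=T@m['T_tool_cam']
    W=(P@M.T)[...,:3]; W[d==0]=np.nan
    return W
E
python3 - <<'E'
from h import *
d=np.load('pics/top0.npy'); W=cloud('top',d)
for t in ['block_a_mid','candlestick_nozzle','tray_recess','candlestick_foot','caster_mid','tin_mid']:
    for r in pinpoint('top',t): print('pin',t,np.round(r['centre'],1),round(r['p'],2))
for t in ['block_a_mid','candlestick_nozzle','pot_mid','dish_mid']:
    for r in masks_of('top',t):
        P=W[r['region']]; print(t,np.round(r['centre'],0),round(r['p'],2),r['region'].sum(),np.round(np.nanmedian(P,0)),np.round(np.nanmax(P[:,2])))
E
```

```text
pin block_a_mid [326.8 334.3] 0.95
pin block_a_mid [330.3 290.2] 0.87
pin block_a_mid [316.3 245.6] 0.79
pin candlestick_nozzle [286.  203.2] 0.91
pin tray_recess [418.7 259.3] 0.98
pin candlestick_foot [292.5 211.5] 0.92
pin caster_mid [242.7 212. ] 0.7
pin tin_mid [184.4 213.8] 0.73
block_a_mid [327. 331.] 0.89 508 [344.   6.  54.] 61.0
block_a_mid [318. 245.] 0.73 498 [556.  30.  54.] 61.0
block_a_mid [328. 290.] 0.72 470 [451.  -4.  54.] 61.0
block_a_mid [245. 215.] 0.54 328 [643. 224.  80.] 96.0
candlestick_nozzle [289. 209.] 0.81 346 [663. 103.  18.] 128.0
pot_mid [464. 246.] 0.72 401 [ 579. -346.   46.] 61.0
pot_mid [203. 262.] 0.37 406 [527. 323.  55.] 61.0
dish_mid [353. 187.] 0.61 559 [734. -60.   8.] 19.0
dish_mid [331. 289.] 0.41 418 [451.  -4.  55.] 61.0
```

The top view shows the three pale blocks at about (205,258), (260,282) and (330,291). The orange look-alikes are at (318,248) and (326,331). The candlestick is at (290,208), the caster at (243,211), the recess at (418,259), the pot at (463,244), and the tin at (180,211). Next I fit the geometry and check a crop.

```bash
python3 - <<'E'
from h import *
d=np.load('pics/top0.npy'); W=cloud('top',d)
im=cv2.imread('pics/top0.png')
c=im[180:350,180:500]; cv2.imwrite('pics/crop0.png',cv2.resize(c,None,fx=2.5,fy=2.5,interpolation=cv2.INTER_CUBIC))
hsv=cv2.cvtColor(im,cv2.COLOR_BGR2HSV)
for n,(u,v) in dict(L=(205,258),M=(260,282),R=(330,291),O1=(318,248),O2=(326,331)).items():
    ys,xs=np.mgrid[:480,:640]
    m=(abs(xs-u)<25)&(abs(ys-v)<25)&(W[...,2]>45)
    P=W[m]; 
    r=cv2.minAreaRect((P[:,:2]).astype(np.float32))
    mf=m&(hsv[...,1]<60)&(hsv[...,2]>150); 
    Q=W[mf] if mf.sum()>20 else P
    rf=cv2.minAreaRect(Q[:,:2].astype(np.float32))
    print(n,m.sum(),np.round(np.median(P,0),1),np.round(r[0],1),np.round(r[1],1),round(r[2],1),'foam',np.round(Q.mean(0),1),np.round(rf[0],1),np.round(rf[1],1),round(rf[2],1))
# bench plane
for u,v in [(300,270),(230,240),(380,210),(420,259),(450,280)]: print(u,v,np.round(W[v,u],1))
# candlestick
ys,xs=np.mgrid[:480,:640]
for n,(u,v),lo in [('candle',(290,208),80),('caster',(243,211),75),('tin',(180,211),90),('pot',(463,244),35)]:
    m=(abs(xs-u)<22)&(abs(ys-v)<25)&(W[...,2]>lo); P=W[m]
    (x,y),rr=cv2.minEnclosingCircle(P[:,:2].astype(np.float32)); print(n,m.sum(),np.round(P.mean(0),1),x,y,rr,P[:,2].max())
ds=capture('scene'); 
for t in ['block_a_top','block_a_mid','tray_recess','candlestick_nozzle','candlestick_foot']:
    for r in pinpoint('scene',t):
        u,v=r['centre']; print(t,np.round(r['centre'],1),round(r['p'],2),np.round(ray('scene',u,v,ds[1][int(v),int(u)]),1))
E
```

```text
L 396 [528.9 325.2  54.8] [528.7 326.3] [50.2 50.9] 17.9 foam [529.  326.7  55. ] [528.9 326.8] [49.5 50.2] 17.8
M 389 [468.3 179.8  55. ] [468.8 179.9] [50.3 49.8] 86.9 foam [469.2 180.1  55. ] [469.2 180.3] [49.3 49. ] 86.8
R 383 [449.6  -4.1  55.1] [450.4  -4.7] [49.7 49.9] 23.2 foam [450.6  -4.1  55. ] [450.7  -4.2] [48.7 49.2] 23.2
O1 378 [559.1  31.2  54.9] [559.4  30.6] [49.6 49.8] 46.7 foam [559.   30.7  54.8] [559.4  30.6] [49.6 49.8] 46.7
O2 397 [343.4   6.2  54.9] [343.2   5.5] [49.8 49.9] 77.7 foam [343.3   5.6  54.9] [343.2   5.5] [49.8 49.9] 77.7
300 270 [505.5  79.7  -3.8]
230 240 [581.9 270.5   4.3]
380 210 [ 673.7 -134.4    3.4]
420 259 [ 541.2 -242.1    7.3]
450 280 [ 486.4 -321.1   10. ]
candle 127 [667.4 105.  120.5] 669.0060424804688 105.0108642578125 15.1693754196167 128.3718645504921
caster 217 [649.8 227.8  83.7] 650.6931762695312 228.75929260253906 21.8724308013916 95.97317110901326
tin 582 [641.8 385.6 100.3] 642.1589965820312 386.3567199707031 34.288089752197266 109.8486924910037
pot 375 [ 579.7 -350.    45.7] 580.46533203125 -351.90863037109375 29.270517349243164 61.209771567045664
block_a_top [268.5 243.5] 0.94 [437.5  -2.7  55.4]
block_a_top [239.4 226.7] 0.89 [344.    9.8  55.2]
block_a_top [323.6 254.8] 0.75 [558.3  33.4  53.7]
block_a_mid [237.8 233.8] 0.75 [357.7 -12.2  54.5]
block_a_mid [277.4 255.6] 0.69 [473.8 -19.2  48.9]
block_a_mid [323.1 266.2] 0.62 [574.7   5.8  49.2]
block_a_mid [377.8 188.1] 0.32 [533.6 332.7  57.9]
tray_recess [241.7 340.5] 0.94 [ 536.3 -218.8    8.2]
candlestick_nozzle [388.9 239.3] 0.56 [677.4  95.2 107.3]
candlestick_foot [380.7 273.3] 0.78 [670.6  90.   13.9]
```

View pics/crop0.png

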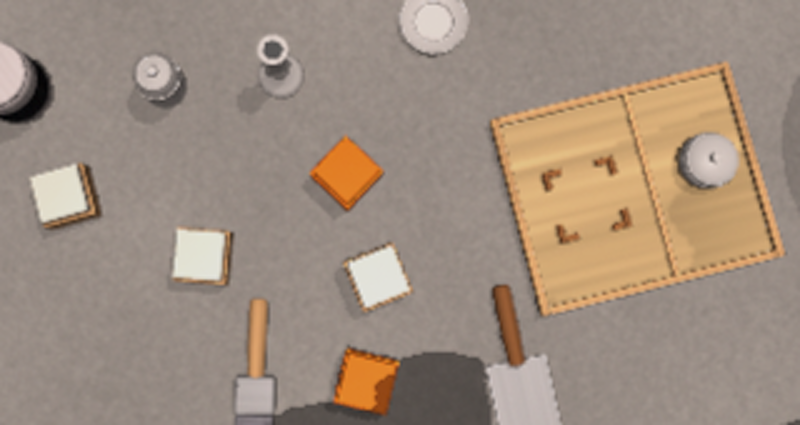

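```bash
python3 -m crank '{"dp":[[3.4,3,0],[3.4,3,0],[3.4,3,0],[3.4,3,0],[3.4,3,0],[3.4,3,0],[3.4,3,0],[3.4,3,0],[0,0,0],[0,0,0]],"delta_rot":[[0,0,0],[0,0,0],[0,0,0],[0,0,0],[0,0,0],[0,0,0],[0,0,0],[0,0,0],[0,0,0],[0,0,0]],"claw":[255,255,255,255,255,255,255,255,255,255]}' 30
python3 - <<'E'
from h import *
s=sense(); p,d=capture('wrist'); cv2.imwrite('pics/w1.png',p[:,:,::-1])
np.save('pics/w1.npy',d); np.save('pics/w1s.npy',np.r_[s['eef_pos'],s['ee_rot']])
W=cloud('wrist',d,s)
for t in ['tray_recess','block_a_top','pot_mid']:
    for r in pinpoint('wrist',t):
        u,v=r['centre']; print(t,np.round(r['centre'],1),round(r['p'],2),np.round(W[int(v),int(u)],1))
# cleats: z 15..24
dt=np.load('pics/top0.npy'); Wt=cloud('top',dt)
print(np.nanmedian(Wt[255:265,410:425],(0,1)))
m=camera_model('top')
# recess pin at z=10
from scipy.optimize import brentq
f=lambda D: ray('top',418.7,259.3,D)[2]-10
print('top recess',ray('top',418.7,259.3,brentq(f,800,1500)))
E
```

```text
time_s: 1.95
eef_pos: [475.2, -243.7, 231.1]
ee_rot: [-0.0, 0.98, 0.198, -0.0]
force: [-0.3, -0.8, 0.1]
grip_width: 0.001
tray_recess [323.7 143. ] 0.68 [ 540.9 -222.5   10.2]
block_a_top [ 11.3 247.3] 0.79 [343.7   7.   55. ]
block_a_top [ 46.  140.9] 0.71 [450.8  -3.   54.8]
pot_mid [471.1 157.7] 0.69 [ 579.9 -346.9   48.7]
[ 539.48566594 -233.32106231   11.16666499]
top recess [ 540.04267274 -237.97946357   10.        ]
```

View pics/w1.png

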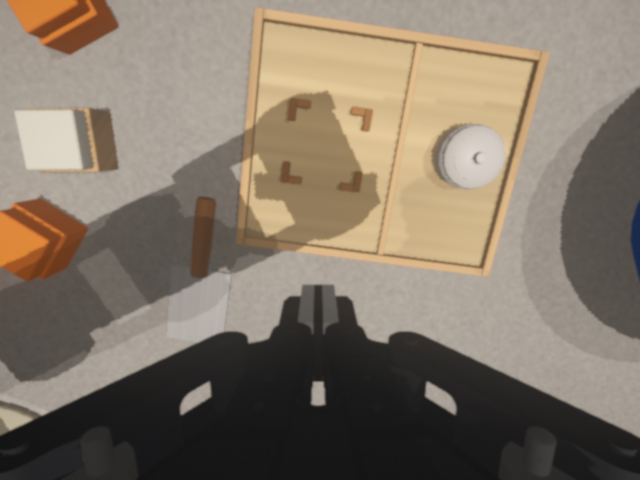

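The wrist view shows the tray, with the four cleats at about (298,108), (362,118), (350,183) and (291,174). The pot is at (475,155).

```bash
cat > rec.py <<'E'
from h import *
d=np.load('pics/w1.npy'); a=np.load('pics/w1s.npy'); s=dict(eef_pos=a[:3],ee_rot=a[3:])
W=cloud('wrist',d,s); im=cv2.imread('pics/w1.png'); 
ys,xs=np.mgrid[:480,:640]
roi=(xs>270)&(xs<385)&(ys>85)&(ys<205)
b,g,r=[im[...,i].astype(float) for i in range(3)]
bg=cv2.medianBlur(im,31).astype(float)
m=roi&(W[...,2]>14.5)
n,l,st,c=cv2.connectedComponentsWithStats(m.astype(np.uint8))
C=[]
for i in range(1,n):
    if st[i,4]>20:
        P=W[l==i]; print(st[i],np.round(c[i]),np.round(P.mean(0),1)); C.append(P)
P=np.concatenate(C)
rc=cv2.minAreaRect(P[:,:2].astype(np.float32)); print('rect',rc)
# tray rim
t=W[...,2]; mt=(t>14)&(t<24)&(W[...,0]>400)&(W[...,1]<-60)
print('rim',cv2.minAreaRect(W[mt][:,:2].astype(np.float32)))
E
python3 rec.py
```

```text
[287  97  24  24 297] [296. 106.] [ 561.5 -186.7   19.7]
[350 106  23  25 297] [363. 116.] [ 577.6 -247.1   19.6]
[281 161  21  23 256] [288. 174.] [ 500.9 -202.9   19.7]
[339 171  23  21 257] [352. 183.] [ 517.2 -263.5   19.6]
rect ((539.2974853515625, -225.0326690673828), (78.04236602783203, 77.97665405273438), 15.032843589782715)
rim ((567.9434814453125, -325.47918701171875), (222.57342529296875, 459.918701171875), 16.710948944091797)
```

```bash
python3 -m crank '{"dp":[[-0.41,3.98,-2],[-0.41,3.98,-2],[-0.41,3.98,-2],[-0.41,3.98,-2],[-0.41,3.98,-2],[-0.41,3.98,-2],[0,0,-3.4],[0,0,0],[0,0,0]],"delta_rot":[[0,0,0],[0,0,0],[0,0,0],[0,0,0],[0,0,0],[0,0,0],[0,0,0],[0,0,0],[0,0,0]],"claw":[255,255,255,255,255,255,255,255,255]}'
python3 - <<'E'
from h import *
s=sense(); p,d=capture('wrist'); cv2.imwrite('pics/w2.png',p[:,:,::-1])
W=cloud('wrist',d,s); m=(W[...,2]>48)&(W[...,2]<60)&(np.hypot(W[...,0]-450,W[...,1]+4)<45)
print(m.sum(),cv2.minAreaRect(W[m][:,:2].astype(np.float32)),np.median(W[m][:,2]),s['force'])
E
```

```text
time_s: 3.05
eef_pos: [450.6, -6.4, 78.0]
ee_rot: [0.0, 0.981, 0.196, -0.0]
force: [-0.1, 0.2, 0.8]
grip_width: 0.001
7192 ((451.78369140625, -4.021137237548828), (49.83673858642578, 50.181976318359375), 23.123580932617188) 54.826074921271584 [-0.13634127  0.23140207  0.80130808]
```

View pics/w2.png

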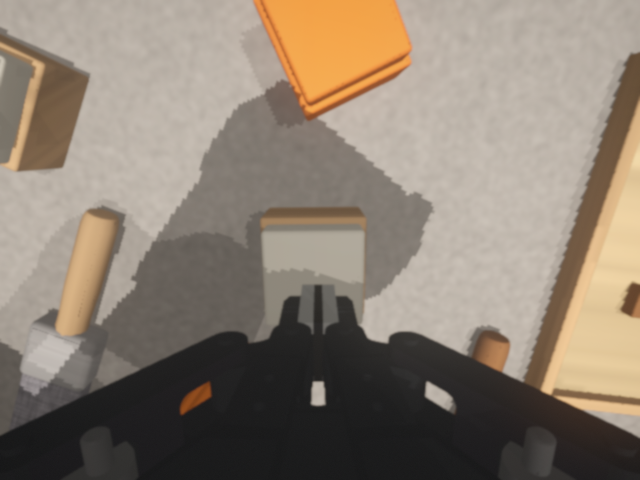

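The fingertips are centred over the pale block at (315,265), and the foam face is 54.8 mm high. Pressing.

```bash
python3 -m crank '{"dp":[[0.1,0.2,-1.5],[0,0,-0.6],[0,0,0],[0,0,0]],"delta_rot":[[0,0,0],[0,0,0],[0,0,0],[0,0,0]],"claw":[255,255,255,255]}'
python3 -m crank '{"dp":[[0,0,-0.2],[0,0,-0.2],[0,0,-0.1],[0,0,0]],"delta_rot":[[0,0,0],[0,0,0],[0,0,0],[0,0,0]],"claw":[255,255,255,255]}'
```

```text
time_s: 3.5
eef_pos: [451.7, -3.9, 57.1]
ee_rot: [0.0, 0.98, 0.197, 0.0]
force: [0.8, -0.3, -0.2]
grip_width: 0.001
time_s: 3.9
eef_pos: [451.7, -3.6, 51.6]
ee_rot: [0.0, 0.98, 0.197, 0.0]
force: [0.6, -1.0, 4.8]
grip_width: 0.004
```

```bash
python3 -m crank '{"dp":[[0,0,-0.2],[0,0,-0.06],[0,0,0],[0,0,0]],"delta_rot":[[0,0,0],[0,0,0],[0,0,0],[0,0,0]],"claw":[255,255,255,255]}'; python3 -m crank '{"dp":[[0,0,0]],"delta_rot":[[0,0,0]],"claw":[255]}'
```

```text
time_s: 4.3
eef_pos: [451.7, -3.6, 49.3]
ee_rot: [0.0, 0.98, 0.197, 0.0]
force: [-2.3, -0.4, 8.8]
grip_width: 0.001
time_s: 4.4
eef_pos: [451.7, -3.6, 49.3]
ee_rot: [0.0, 0.98, 0.197, 0.0]
force: [-1.4, -1.0, 7.3]
grip_width: 0.001
```

```bash
python3 -m crank '{"dp":[[0,0,2.5],[0,0,2],[0.43,4.59,0],[0.43,4.59,0],[0.43,4.59,0],[0.43,4.59,0],[0,0,-1.8],[0,0,0],[0,0,0]],"delta_rot":[[0,0,0],[0,0,-5.16],[0,0,-5.16],[0,0,-5.16],[0,0,-5.16],[0,0,-5.16],[0,0,0],[0,0,0],[0,0,0]],"claw":[255,255,255,255,255,255,255,255,255]}'
python3 - <<'E'
from h import *
s=sense(); p,d=capture('wrist'); cv2.imwrite('pics/w3.png',p[:,:,::-1])
W=cloud('wrist',d,s); m=(W[...,2]>48)&(W[...,2]<60)&(np.hypot(W[...,0]-469,W[...,1]-180)<45)
print(m.sum(),cv2.minAreaRect(W[m][:,:2].astype(np.float32)),np.median(W[m][:,2]),s['force'])
E
```

```text
time_s: 5.3
eef_pos: [468.2, 179.8, 75.6]
ee_rot: [0.0, 1.0, -0.027, -0.001]
force: [-0.2, -0.5, 0.1]
grip_width: 0.001
7187 ((470.3615417480469, 180.45843505859375), (50.20236587524414, 50.016265869140625), 86.83609771728516) 54.839719709906916 [-0.16334146 -0.48846927  0.09829989]
```

View pics/w3.png

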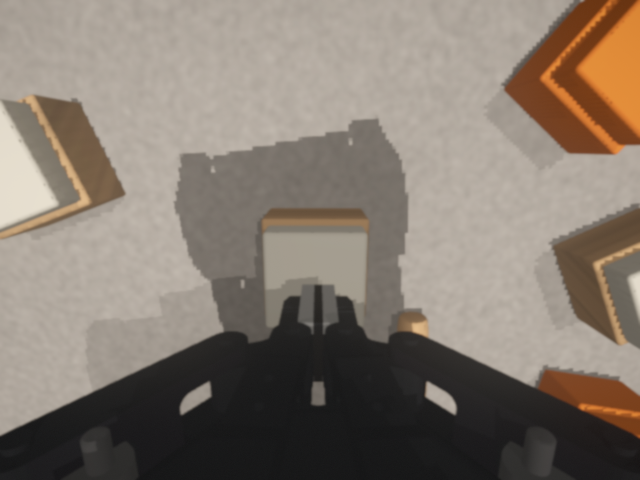

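The fingertips are centred over the second pale block at (315,270), aligned with it.

```bash
python3 -m crank '{"dp":[[0.1,0,-1.5],[0,0,-0.6],[0,0,-0.3],[0,0,-0.2],[0,0,0],[0,0,0]],"delta_rot":[[0,0,0],[0,0,0],[0,0,0],[0,0,0],[0,0,0],[0,0,0]],"claw":[255,255,255,255,255,255]}'; python3 -m crank '{"dp":[[0,0,0]],"delta_rot":[[0,0,0]],"claw":[255]}';python3 -m crank '{"dp":[[0,0,0]],"delta_rot":[[0,0,0]],"claw":[255]}'
```

```text
time_s: 5.95
eef_pos: [469.7, 180.0, 50.2]
ee_rot: [0.0, 1.0, -0.027, 0.0]
force: [-1.3, -2.3, 3.4]
grip_width: -0.0
time_s: 6.05
eef_pos: [469.8, 180.1, 50.1]
ee_rot: [0.0, 1.0, -0.027, 0.0]
force: [-0.7, -3.3, 3.7]
grip_width: -0.004
time_s: 6.15
eef_pos: [469.7, 180.2, 50.0]
ee_rot: [0.0, 1.0, -0.027, 0.0]
force: [0.1, -3.7, 3.0]
grip_width: -0.002
```

```bash
python3 -m crank '{"dp":[[0,0,2.5],[0,0,2],[1.5,3.66,0],[1.5,3.66,0],[1.5,3.66,0],[1.5,3.66,0],[0,0,-2.5],[0,0,0],[0,0,0]],"delta_rot":[[0,0,0],[0,0,0],[0,0,0],[0,0,0],[0,0,0],[0,0,0],[0,0,0],[0,0,0],[0,0,0]],"claw":[255,255,255,255,255,255,255,255,255]}'
python3 - <<'E'
from h import *
s=sense(); p,d=capture('wrist'); cv2.imwrite('pics/w4.png',p[:,:,::-1])
W=cloud('wrist',d,s); m=(W[...,2]>48)&(W[...,2]<60)&(np.hypot(W[...,0]-529,W[...,1]-326.5)<45)
print(m.sum(),cv2.minAreaRect(W[m][:,:2].astype(np.float32)),np.median(W[m][:,2]),s['force'])
E
```

```text
time_s: 7.05
eef_pos: [529.1, 326.3, 69.5]
ee_rot: [0.0, 1.0, -0.027, -0.001]
force: [0.8, 0.1, 0.1]
grip_width: 0.004
7165 ((530.4234008789062, 327.2310485839844), (50.27897262573242, 50.15201187133789), 17.18172264099121) 54.82615389058239 [0.75313082 0.10063182 0.10263883]
```

View pics/w4.png

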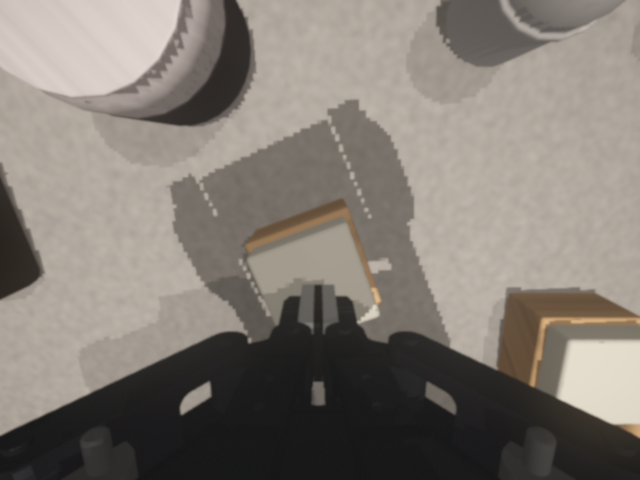

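The fingertips are over the middle of the third pale block at (313,275).

```bash
python3 -m crank '{"dp":[[0.1,0,-1],[0,0,-0.5],[0,0,-0.3],[0,0,-0.2],[0,0,0],[0,0,0]],"delta_rot":[[0,0,0],[0,0,0],[0,0,0],[0,0,0],[0,0,0],[0,0,0]],"claw":[255,255,255,255,255,255]}'; python3 -m crank '{"dp":[[0,0,0]],"delta_rot":[[0,0,0]],"claw":[255]}';python3 -m crank '{"dp":[[0,0,0]],"delta_rot":[[0,0,0]],"claw":[255]}'
```

```text
time_s: 7.7
eef_pos: [530.5, 326.6, 49.9]
ee_rot: [-0.0, 1.0, -0.027, 0.0]
force: [0.8, -0.8, 1.4]
grip_width: -0.0
time_s: 7.8
eef_pos: [530.6, 326.6, 49.9]
ee_rot: [-0.0, 1.0, -0.027, 0.0]
force: [-0.0, -0.4, 2.1]
grip_width: -0.002
time_s: 7.9
eef_pos: [530.6, 326.6, 49.9]
ee_rot: [-0.0, 1.0, -0.027, 0.0]
force: [-0.8, -0.8, 1.1]
grip_width: 0.003
```

The 4 mm presses read about 1.5 N on L (soft), about 3.4 N on M (medium) and 8 N at 4.7 mm on R (firm). I'll go a little deeper on L, then press M again to confirm.

```bash
python3 -m crank '{"dp":[[0,0,-0.1],[0,0,0],[0,0,0]],"delta_rot":[[0,0,0],[0,0,0],[0,0,0]],"claw":[255,255,255]}'; python3 -m crank '{"dp":[[0,0,2.5],[0,0,2],[-1.5,-3.66,0],[-1.5,-3.66,0],[-1.5,-3.66,0],[-1.5,-3.66,0],[0,0,-2.5],[0,0,-1.0],[0,0,0],[0,0,0]],"delta_rot":[[0,0,0],[0,0,0],[0,0,0],[0,0,0],[0,0,0],[0,0,0],[0,0,0],[0,0,0],[0,0,0],[0,0,0]],"claw":[255,255,255,255,255,255,255,255,255,255]}'
python3 - <<'E'
from h import *
W=cloud('top',np.load('pics/top0.npy'))
im=cv2.imread('pics/top0.png')
for v in (296,300,304,308,312): print(v,[np.round(W[v,u]).tolist() for u in (276,280,284,288)])
E
```

```text
time_s: 8.2
eef_pos: [530.6, 326.6, 48.7]
ee_rot: [-0.0, 1.0, -0.027, 0.0]
force: [0.4, -1.0, 0.8]
grip_width: -0.001
time_s: 9.2
eef_pos: [470.8, 180.8, 59.0]
ee_rot: [-0.0, 1.0, -0.026, 0.0]
force: [-0.5, 0.1, -0.3]
grip_width: -0.001
296 [[434.0, 141.0, 5.0], [435.0, 131.0, 4.0], [435.0, 120.0, -3.0], [435.0, 110.0, -3.0]]
300 [[424.0, 141.0, 2.0], [424.0, 129.0, 11.0], [424.0, 118.0, 25.0], [425.0, 109.0, -0.0]]
304 [[413.0, 141.0, 2.0], [413.0, 128.0, 20.0], [414.0, 117.0, 25.0], [414.0, 109.0, -0.0]]
308 [[403.0, 140.0, 2.0], [403.0, 128.0, 18.0], [403.0, 118.0, 16.0], [403.0, 108.0, 7.0]]
312 [[392.0, 140.0, 0.0], [393.0, 128.0, 18.0], [393.0, 117.0, 19.0], [393.0, 108.0, 3.0]]
```

```bash
python3 -m crank '{"dp":[[0,0,-0.4],[0,0,-0.4],[0,0,-0.2],[0,0,0],[0,0,0]],"delta_rot":[[0,0,0],[0,0,0],[0,0,0],[0,0,0],[0,0,0]],"claw":[255,255,255,255,255]}'; python3 -m crank '{"dp":[[0,0,0]],"delta_rot":[[0,0,0]],"claw":[255]}';python3 -m crank '{"dp":[[0,0,0]],"delta_rot":[[0,0,0]],"claw":[255]}'
python3 -m crank '{"dp":[[0,0,2],[0,0,2],[0,0,0],[0,0,0],[0,0,0],[0,0,0]],"delta_rot":[[0,0,0],[0,0,0],[0,0,0],[0,0,0],[0,0,0],[0,0,0]],"claw":[255,255,30,30,30,30]}'
```

```text
time_s: 9.7
eef_pos: [470.9, 180.5, 49.1]
ee_rot: [-0.0, 1.0, -0.027, 0.001]
force: [1.0, 2.6, 3.6]
grip_width: -0.003
time_s: 9.8
eef_pos: [470.9, 180.4, 49.1]
ee_rot: [-0.0, 1.0, -0.027, 0.001]
force: [1.7, 2.1, 4.8]
grip_width: 0.002
time_s: 9.9
eef_pos: [470.8, 180.3, 49.0]
ee_rot: [-0.0, 1.0, -0.027, 0.0]
force: [2.0, 2.4, 4.0]
grip_width: -0.001
time_s: 10.5
eef_pos: [469.9, 180.0, 87.8]
ee_rot: [0.0, 1.0, -0.027, -0.001]
force: [-0.2, -0.2, 0.2]
grip_width: 0.676
```

M is confirmed medium at about 4.2 N. Next is the grasp.

```bash
python3 -m crank '{"dp":[[0.05,0.04,0],[0,0,0],[0,0,0]],"delta_rot":[[0,0,0],[0,0,0],[0,0,0]],"claw":[10,10,10]}'
python3 - <<'E'
from h import *
s=sense(); p,d=capture('wrist'); cv2.imwrite('pics/w5.png',p[:,:,::-1])
W=cloud('wrist',d,s); m=(W[...,2]>48)&(W[...,2]<60)&(np.hypot(W[...,0]-469,W[...,1]-180)<45)
print(m.sum(),cv2.minAreaRect(W[m][:,:2].astype(np.float32)),s['eef_pos'],s['grip_width'])
E
```

```text
time_s: 10.8
eef_pos: [470.9, 180.6, 88.5]
ee_rot: [0.0, 1.0, -0.027, -0.0]
force: [0.4, 0.7, 0.1]
grip_width: 0.962
8642 ((470.26458740234375, 180.4842071533203), (50.25236892700195, 50.03129959106445), 86.77105712890625) [470.93130225 180.58436368  88.5255103 ] 0.9620468089609385
```

View pics/w5.png

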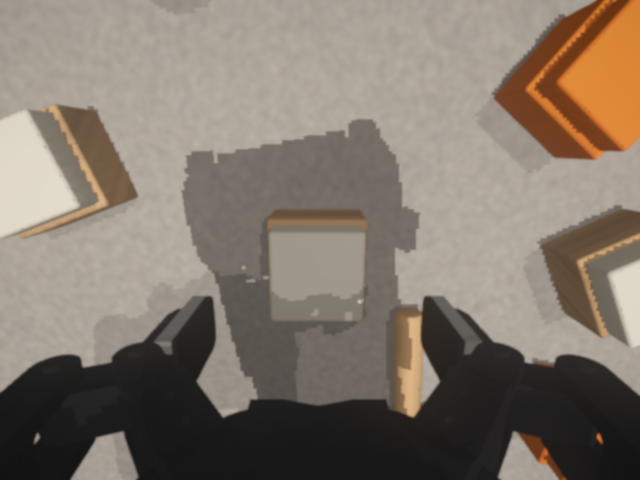

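The medium block is centred between the open fingers at (317,275). The brush end (408,310) lies clear of the finger path in x, at 432 against 459 mm.

```bash
python3 -m crank '{"dp":[[0,0,-2.5],[0,0,-2.5],[0,0,-2],[0,0,-1],[0,0,0]],"delta_rot":[[0,0,0],[0,0,0],[0,0,0],[0,0,0],[0,0,0]],"claw":[30,30,30,30,30]}' 40
python3 -m crank '{"dp":[[0,0,-0.5],[0,0,0],[0,0,0],[0,0,0],[0,0,0],[0,0,0]],"delta_rot":[[0,0,0],[0,0,0],[0,0,0],[0,0,0],[0,0,0],[0,0,0]],"claw":[30,200,200,200,200,200]}'
```

```text
time_s: 11.35
eef_pos: [470.4, 180.5, 7.8]
ee_rot: [0.0, 1.0, -0.027, -0.001]
force: [0.6, 0.1, 0.2]
grip_width: 0.882
time_s: 11.95
eef_pos: [471.4, 180.7, 4.4]
ee_rot: [-0.0, 1.0, -0.027, 0.001]
force: [-1.2, -0.7, 7.1]
grip_width: 0.653
```

```bash
python3 -m crank '{"dp":[[0,0,1],[0,0,3],[0,0,3],[0,0,3],[0,0,0]],"delta_rot":[[0,0,0],[0,0,0],[0,0,0],[0,0,0],[0,0,0]],"claw":[200,200,200,200,200]}'
python3 -m crank '{"dp":[[0.75,-4.5,0],[0.75,-4.5,0],[0.75,-4.5,0],[0.75,-4.5,0],[0.75,-4.5,0],[0.75,-4.5,0],[0.75,-4.5,0],[0.75,-4.5,0],[0.75,-4.5,0],[0,0,0]],"delta_rot":[[0,0,2],[0,0,2],[0,0,2],[0,0,2],[0,0,2],[0,0,2],[0,0,2],[0,0,2],[0,0,2.1],[0,0,0]],"claw":[200,200,200,200,200,200,200,200,200,200]}'
python3 -m crank '{"dp":[[0,0,0]],"delta_rot":[[0,0,0]],"claw":[200]}'
python3 - <<'E'
from h import *
s=sense(); p,d=capture('wrist'); cv2.imwrite('pics/w6.png',p[:,:,::-1]); np.save('pics/w6.npy',d)
np.save('pics/w6s.npy',np.r_[s['eef_pos'],s['ee_rot']])
E
```

```text
time_s: 12.45
eef_pos: [472.7, 180.9, 107.6]
ee_rot: [-0.001, 1.0, -0.027, 0.003]
force: [0.4, -1.0, -2.1]
grip_width: 0.649
time_s: 13.45
eef_pos: [538.2, -229.3, 102.8]
ee_rot: [0.001, 0.992, 0.129, -0.0]
force: [0.7, 1.5, -2.0]
grip_width: 0.647
time_s: 13.55
eef_pos: [537.8, -224.7, 102.6]
ee_rot: [-0.001, 0.992, 0.13, -0.001]
force: [-0.1, 1.4, -1.9]
grip_width: 0.651
```

View pics/w6.png

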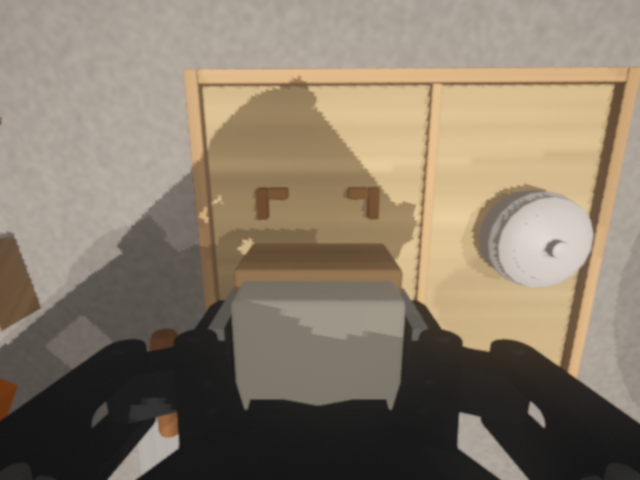

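The held block (foam at (320,340)) lies parallel to the two visible far cleats at (270,198) and (366,198). I'll compute the offset.

```bash
cat > off.py <<'E'
from h import *
import sys
from scipy.spatial.transform import Rotation as R
f=sys.argv[1]
d=np.load(f'pics/{f}.npy'); a=np.load(f'pics/{f}s.npy'); s=dict(eef_pos=a[:3],ee_rot=a[3:]); print(a[:3])
W=cloud('wrist',d,s)
ys,xs=np.mgrid[:480,:640]
# tray frame 15deg
c,sn=np.cos(np.radians(15.03)),np.sin(np.radians(15.03))
dx,dy=W[...,0]-539.3,W[...,1]+225.0
X=c*dx+sn*dy; Y=-sn*dx+c*dy
m=(W[...,2]>15.5)&(W[...,2]<25)&(abs(X)<50)&(abs(Y)<50)
n,l,st,cc=cv2.connectedComponentsWithStats(m.astype(np.uint8))
for i in range(1,n):
    if st[i,4]>60: q=l==i; print('cleat X',np.percentile(X[q],[1,99]).round(1),'Y',np.percentile(Y[q],[1,99]).round(1),np.median(W[q][:,2]).round(1))
z0=a[2]+50
m=(W[...,2]>z0-7)&(W[...,2]<z0+7)&(ys>260)&(ys<410)&(xs>225)&(xs<412)&(abs(X)<40)
q=np.stack([X[m],Y[m]],1).astype(np.float32); print('foam tray frame',cv2.minAreaRect(q),np.median(W[m][:,2]))
print('tool yaw',np.degrees(2*np.arctan2(a[5],a[4])))
E
python3 off.py w6
```

```text
[ 537.81250294 -224.73224235  102.63870396]
cleat X [19.8 39. ] Y [-38.9 -19.3] 19.8
cleat X [19.3 38.9] Y [19.1 38.6] 19.8
foam tray frame ((4.225702285766602, -0.5739078521728516), (37.07337188720703, 58.09725570678711), 0.04439741000533104) 153.00454928833312
tool yaw 14.933622387488251
```

Block offset is about −2.3 mm along tray x and about 0 along tray y. I'll correct that and descend.

```bash
python3 -m crank '{"dp":[[0.2,0.05,-2],[0,0,-2],[0,0,-2],[0,0,-1],[0,0,0],[0,0,0]],"delta_rot":[[0,0,0],[0,0,0],[0,0,0],[0,0,0],[0,0,0],[0,0,0]],"claw":[200,200,200,200,200,200]}'
python3 - <<'E'
from h import *
s=sense(); p,d=capture('wrist'); cv2.imwrite('pics/w7.png',p[:,:,::-1]); np.save('pics/w7.npy',d)
np.save('pics/w7s.npy',np.r_[s['eef_pos'],s['ee_rot']])
E
python3 off.py w7
```

```text
time_s: 14.2
eef_pos: [540.9, -223.6, 34.5]
ee_rot: [0.0, 0.991, 0.131, 0.0]
force: [0.1, 0.1, -1.8]
grip_width: 0.648
[ 540.86789309 -223.61685234   34.46251691]
cleat X [19.7 39. ] Y [18.9 38.5] 19.8
cleat X [19.9 39. ] Y [-39.  -19.3] 19.8
foam tray frame ((7.899051666259766, -0.16726112365722656), (36.389034271240234, 58.16130065917969), 0.5767268538475037) 84.84425793907606
tool yaw 15.069879269114828
```

View pics/w7.png

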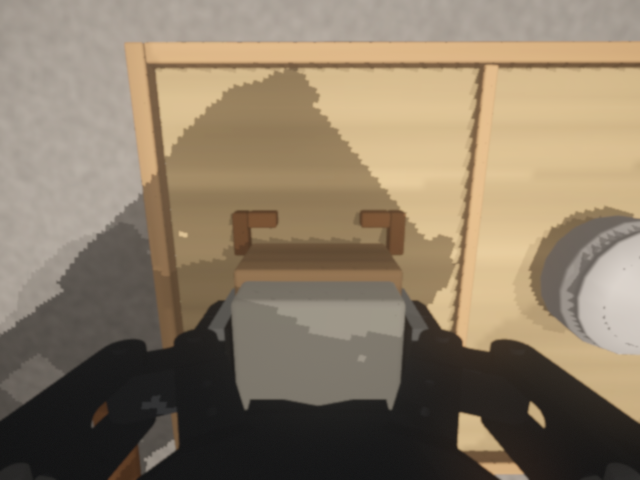

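```bash
python3 -m crank '{"dp":[[-0.08,-0.1,-0.6],[0,0,-0.6],[0,0,-0.4],[0,0,0],[0,0,0]],"delta_rot":[[0,0,0],[0,0,0],[0,0,0],[0,0,0],[0,0,0]],"claw":[200,200,200,200,200]}'
python3 -m crank '{"dp":[[0,0,-0.2],[0,0,-0.1],[0,0,0],[0,0,0]],"delta_rot":[[0,0,0],[0,0,0],[0,0,0],[0,0,0]],"claw":[200,200,200,200]}'
```

```text
time_s: 14.75
eef_pos: [539.7, -225.0, 17.6]
ee_rot: [-0.0, 0.991, 0.131, -0.0]
force: [0.2, 0.4, -2.6]
grip_width: 0.65
time_s: 15.15
eef_pos: [539.7, -224.9, 14.7]
ee_rot: [0.0, 0.991, 0.131, 0.0]
force: [0.4, -0.6, -1.1]
grip_width: 0.646
```

```bash
python3 -m crank '{"dp":[[0,0,-0.1],[0,0,0],[0,0,0]],"delta_rot":[[0,0,0],[0,0,0],[0,0,0]],"claw":[200,200,200]}'
python3 -m crank '{"dp":[[0,0,-0.05],[0,0,0]],"delta_rot":[[0,0,0],[0,0,0]],"claw":[200,200]}'
```

```text
time_s: 15.45
eef_pos: [539.8, -225.0, 14.4]
ee_rot: [0.0, 0.991, 0.131, 0.0]
force: [-3.5, -0.2, 5.1]
grip_width: 0.65
time_s: 15.65
eef_pos: [539.8, -225.0, 14.4]
ee_rot: [0.0, 0.991, 0.131, 0.0]
force: [-5.0, 3.1, 10.7]
grip_width: 0.649
```

```bash
python3 - <<'E'
from h import *
s=sense(); p,d=capture('wrist'); cv2.imwrite('pics/w8.png',p[:,:,::-1]); np.save('pics/w8.npy',d)
np.save('pics/w8s.npy',np.r_[s['eef_pos'],s['ee_rot']]); print(s['force'])
E
python3 off.py w8
```

```text
[-5.00963774  3.06439648 10.70005304]
[ 539.81376263 -224.98151314   14.41277158]
cleat X [19.8 39.1] Y [-39.  -19.2] 19.8
cleat X [19.4 39. ] Y [18.8 38.5] 19.8
cleat X [26.5 27.3] Y [-27.8  26. ] 20.4
foam tray frame ((6.370553016662598, -1.2702865600585938), (36.913814544677734, 58.0016975402832), 0.6147205829620361) 64.82829114622994
tool yaw 15.037043872712678
```

The block is home: the foam face reads 64.8 mm and the wood's front face is at 27 mm, inside the cleat's inner edge at 32 mm. Releasing.

```bash
python3 -m crank '{"dp":[[0,0,0],[0,0,0],[0,0,0],[0,0,1.5],[0,0,3],[0,0,4],[0,0,4],[0,0,0],[0,0,0]],"delta_rot":[[0,0,0],[0,0,0],[0,0,0],[0,0,0],[0,0,0],[0,0,0],[0,0,0],[0,0,0],[0,0,0]],"claw":[40,40,40,40,40,40,40,40,40]}'
python3 - <<'E'
from h import *
s=sense(); p,d=capture('wrist'); cv2.imwrite('pics/w9.png',p[:,:,::-1])
W=cloud('wrist',d,s)
m=(W[...,2]>58)&(W[...,2]<70)&(np.hypot(W[...,0]-539,W[...,1]+225)<42)
print(s['eef_pos'],m.sum(),cv2.minAreaRect(W[m][:,:2].astype(np.float32)),np.median(W[m][:,2]),np.percentile(W[m][:,2],[5,95]))
q=W[m]; A=np.c_[q[:,:2]-q[:,:2].mean(0),np.ones(len(q))]; print('plane',np.linalg.lstsq(A,q[:,2],rcond=None)[0])
E
```

```text
time_s: 16.6
eef_pos: [539.9, -225.0, 139.6]
ee_rot: [0.001, 0.991, 0.131, 0.001]
force: [0.1, -0.2, -1.2]
grip_width: 0.846
[ 539.91893095 -225.02643825  139.55048982] 5922 ((538.9896240234375, -225.94236755371094), (49.475440979003906, 49.993980407714844), 14.78757095336914) 64.85267830905015 [63.54769337 65.92964779]
plane [-1.09185964e-02 -3.25291411e-03  6.47665972e+01]
```

View pics/w9.png

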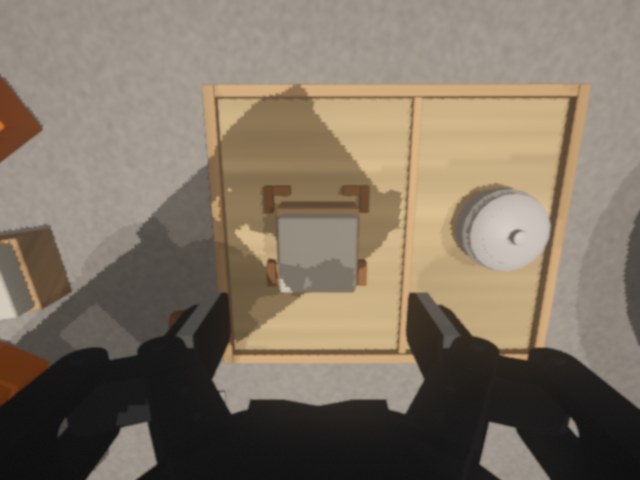

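The block is seated between all four cleats, with the foam centre at (539,−226) and level. On to the candlestick.

```bash
python3 -m crank '{"dp":[[0,0,3],[1.6,4.1,0.3],[1.6,4.1,0.3],[1.6,4.1,0.3],[1.6,4.1,0.3],[1.6,4.1,0.3],[1.6,4.1,0.3],[1.6,4.1,0.3],[0,0,0],[0,0,0]],"delta_rot":[[0,0,0],[0,0,0],[0,0,0],[0,0,0],[0,0,0],[0,0,0],[0,0,0],[0,0,0],[0,0,0],[0,0,0]],"claw":[40,40,40,40,40,40,40,40,40,40]}'
python3 - <<'E'
from h import *
s=sense(); p,d=capture('wrist'); cv2.imwrite('pics/w10.png',p[:,:,::-1])
W=cloud('wrist',d,s)
m=(W[...,2]>112)&(W[...,2]<135)&(np.hypot(W[...,0]-668,W[...,1]-105)<30)
P=W[m][:,:2].astype(np.float32)
print(s['eef_pos'],m.sum(),cv2.minEnclosingCircle(P),np.median(W[m][:,2]))
m=(W[...,2]>3)&(W[...,2]<30)&(np.hypot(W[...,0]-668,W[...,1]-105)<40)
P=W[m][:,:2].astype(np.float32); print('foot',cv2.minEnclosingCircle(P))
for r in pinpoint('wrist','candlestick_nozzle')[:2]: print(r['p'],r['centre'],W[int(r['centre'][1]),int(r['centre'][0])])
E
```

```text
time_s: 17.65
eef_pos: [651.2, 62.7, 187.6]
ee_rot: [-0.0, 0.991, 0.132, -0.001]
force: [-0.5, 0.4, 0.2]
grip_width: 0.845
[651.24179088  62.73447233 187.64476193] 2039 ((669.7669067382812, 105.77869415283203), 15.152979850769043) 123.11502641744741
foot ((672.4866943359375, 103.22742462158203), 33.003631591796875)
0.2 [572.8, 414.5] [674.00956641   9.61370018 263.92000037]
```

View pics/w10.png

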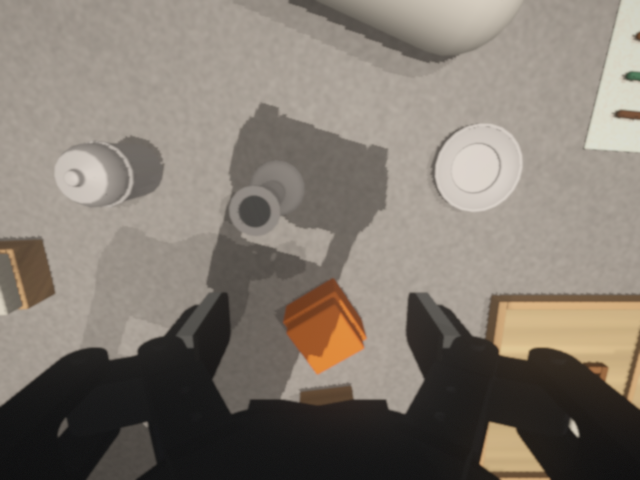

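The candlestick rim is at (255,211), with its circle centred at (669.8,105.8) and radius 15.2 as expected. The caster at (92,172) and dish at (478,167) are well clear.

```bash
python3 -m crank '{"dp":[[0.92,2.15,0],[0.92,2.15,0],[0,0,-2],[0,0,0],[0,0,0]],"delta_rot":[[0,0,0],[0,0,0],[0,0,0],[0,0,0],[0,0,0]],"claw":[40,40,40,40,40]}'
python3 - <<'E'
from h import *
s=sense(); p,d=capture('wrist'); cv2.imwrite('pics/w11.png',p[:,:,::-1])
W=cloud('wrist',d,s)
m=(W[...,2]>112)&(W[...,2]<135)&(np.hypot(W[...,0]-668,W[...,1]-105)<30)
P=W[m][:,:2].astype(np.float32)
print(s['eef_pos'],m.sum(),cv2.minEnclosingCircle(P),np.median(W[m][:,2]))
E
```

```text
time_s: 18.25
eef_pos: [669.9, 103.8, 169.2]
ee_rot: [0.0, 0.992, 0.13, -0.001]
force: [0.6, -0.2, 0.2]
grip_width: 0.844
[669.86628237 103.78988472 169.21129805] 2174 ((669.6395874023438, 105.77062225341797), 15.100859642028809) 123.16057312241203
```

View pics/w11.png

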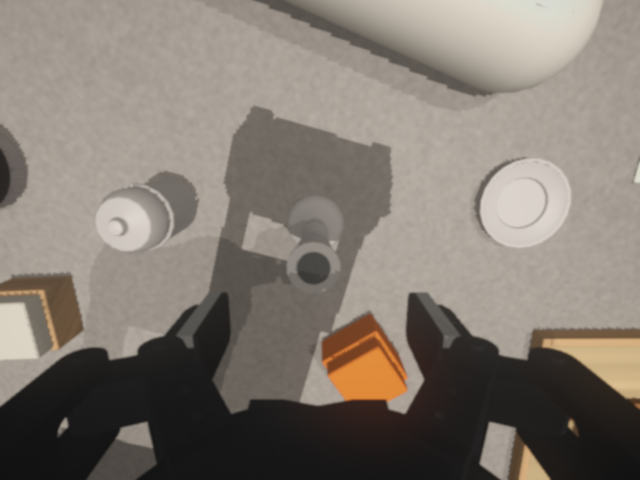

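```bash
python3 -m crank '{"dp":[[0,0.18,-2.5],[0,0,-2.5],[0,0,-2],[0,0,-1.2],[0,0,-0.4],[0,0,0]],"delta_rot":[[0,0,0],[0,0,0],[0,0,0],[0,0,0],[0,0,0],[0,0,0]],"claw":[40,40,40,40,40,40]}' 40
python3 -m crank '{"dp":[[0,0,0],[0,0,0],[0,0,0],[0,0,0],[0,0,0],[0,0,0],[0,0,0],[0,0,0]],"delta_rot":[[0,0,0],[0,0,0],[0,0,0],[0,0,0],[0,0,0],[0,0,0],[0,0,0],[0,0,0]],"claw":[120,160,200,240,240,240,240,240]}'
```

```text
time_s: 18.9
eef_pos: [670.4, 106.6, 83.8]
ee_rot: [0.0, 0.991, 0.131, 0.0]
force: [-0.2, -0.1, 0.6]
grip_width: 0.845
time_s: 19.7
eef_pos: [670.5, 106.8, 84.1]
ee_rot: [0.0, 0.991, 0.131, 0.001]
force: [0.5, -0.8, 5.1]
grip_width: 0.322
```

```bash
python3 -m crank '{"dp":[[0,0,0],[0,0,0]],"delta_rot":[[0,0,0],[0,0,0]],"claw":[240,240]}'
python3 - <<'E'
from h import *
s=sense(); p,d=capture('wrist'); cv2.imwrite('pics/w12.png',p[:,:,::-1]); print(s['force'],s['wrist_torque'],s['grip_width'])
p,d=capture('scene'); cv2.imwrite('pics/s12.png',cv2.resize(p[170:320,320:480,::-1],None,fx=4,fy=4,interpolation=cv2.INTER_CUBIC))
E
```

```text
time_s: 19.9
eef_pos: [670.5, 106.8, 84.1]
ee_rot: [0.0, 0.991, 0.131, 0.001]
force: [-0.2, -1.6, 5.3]
grip_width: 0.321
[-0.21231226 -1.58854712  5.29288869] [-0.07069422  0.0698407   0.03997431] 0.3206382730621377
```

View pics/w12.png

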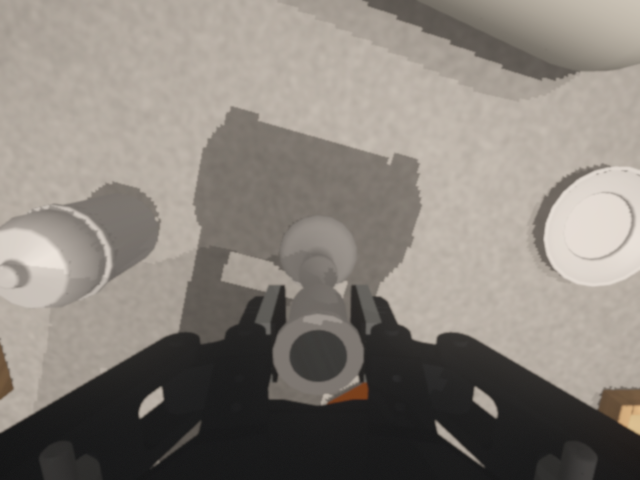

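View pics/s12.png

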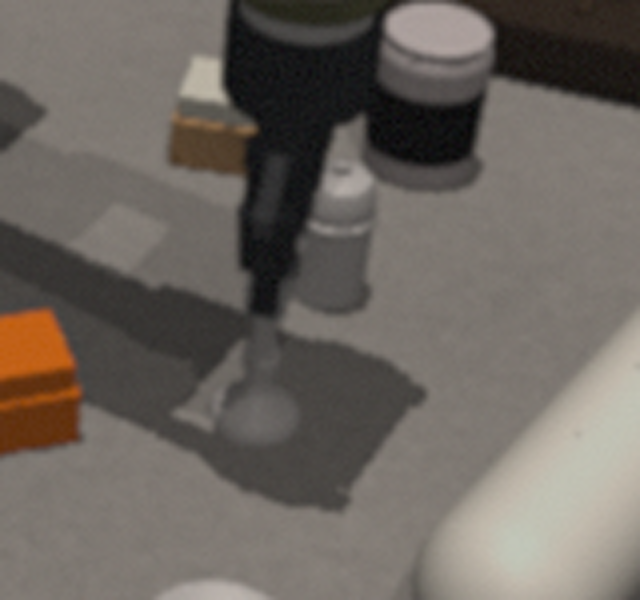

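The reading of 0.32 (about 27 mm) exceeds the 23 mm nozzle, so the pads probably bear on the rim. I'll open, go lower and regrip.

```bash
python3 -m crank '{"dp":[[0,0,0],[0,0,0],[0,0,0],[0,0,-0.4],[0,0,-0.3],[0,0,0],[0,0,0]],"delta_rot":[[0,0,0],[0,0,0],[0,0,0],[0,0,0],[0,0,0],[0,0,0],[0,0,0]],"claw":[110,110,110,110,110,110,110]}'
python3 -m crank '{"dp":[[0,0,0],[0,0,0],[0,0,0],[0,0,0],[0,0,0],[0,0,0],[0,0,0]],"delta_rot":[[0,0,0],[0,0,0],[0,0,0],[0,0,0],[0,0,0],[0,0,0],[0,0,0]],"claw":[240,240,240,240,240,240,240]}'
python3 - <<'E'
from h import *
s=sense(); p,d=capture('wrist'); cv2.imwrite('pics/w13.png',cv2.resize(p[200:420,200:440,::-1],None,fx=2.5,fy=2.5)); print(s['force'],s['wrist_torque'],s['grip_width'])
E
```

```text
time_s: 20.7
eef_pos: [670.0, 106.9, 76.0]
ee_rot: [-0.0, 0.991, 0.131, -0.0]
force: [-0.2, -0.4, -0.0]
grip_width: 0.571
time_s: 21.4
eef_pos: [670.2, 106.8, 76.4]
ee_rot: [0.0, 0.991, 0.131, 0.0]
force: [0.3, -1.2, 2.5]
grip_width: 0.284
[ 0.34587883 -1.17346296  2.46663711] [-0.11535129 -0.00890341  0.03723617] 0.2843952768986067
```

View pics/w13.png

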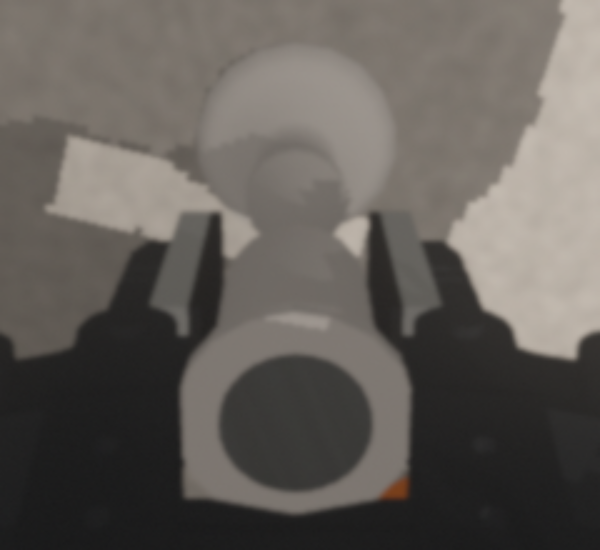

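Now 0.284 (about 24 mm), consistent with the nozzle. Lifting.

```bash
python3 -m crank '{"dp":[[0,0,0],[0,0,0.3],[0,0,1],[0,0,2],[0,0,2.5],[0,0,2.5],[0,0,1.5],[0,0,0.7],[0,0,0],[0,0,0]],"delta_rot":[[0,0,0],[0,0,0],[0,0,0],[0,0,0],[0,0,0],[0,0,0],[0,0,0],[0,0,0],[0,0,0],[0,0,0]],"claw":[240,240,240,240,240,240,240,240,240,240]}' 60
python3 - <<'E'
from h import *
p,d=capture('scene'); cv2.imwrite('pics/s13.png',cv2.resize(p[120:320,280:480,::-1],None,fx=3,fy=3,interpolation=cv2.INTER_CUBIC))
E
```

```text
time_s: 22.45
eef_pos: [669.6, 106.9, 180.0]
ee_rot: [-0.0, 0.991, 0.131, -0.001]
force: [0.0, 1.1, -5.2]
grip_width: 0.279
```

View pics/s13.png

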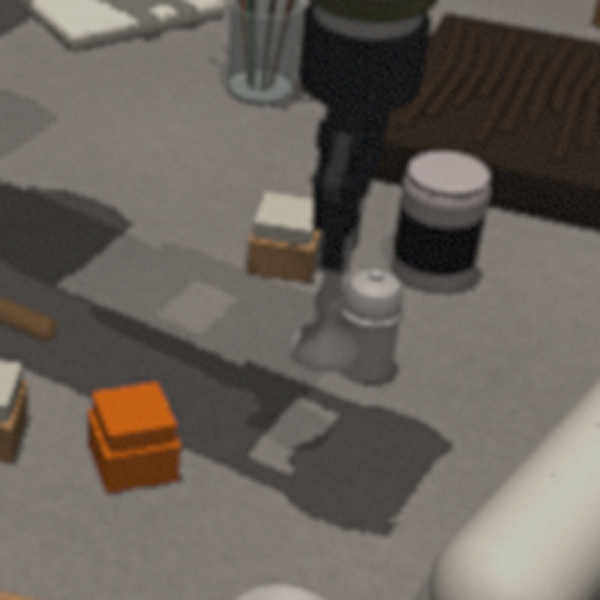

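The candlestick hangs from the gripper at about (330,310), upright, at 5.2 N. I'll carry it over.

```bash
python3 -m crank '{"dp":[[-0.6,-1.5,0],[-1.2,-3,0],[-1.6,-4,0],[-1.6,-4.2,0],[-1.6,-4.2,0],[-1.6,-4.2,0],[-1.6,-4.2,0],[-1.6,-4,0],[-1,-2.5,0],[-0.6,-1.4,0]],"delta_rot":[[0,0,0],[0,0,0],[0,0,0],[0,0,0],[0,0,0],[0,0,0],[0,0,0],[0,0,0],[0,0,0],[0,0,0]],"claw":[240,240,240,240,240,240,240,240,240,240]}'
python3 -m crank '{"dp":[[0,0,0],[0,0,0],[0,0,0]],"delta_rot":[[0,0,0],[0,0,0],[0,0,0]],"claw":[240,240,240]}'
python3 - <<'E'
from h import *
s=sense(); p,d=capture('wrist'); cv2.imwrite('pics/w14.png',p[:,:,::-1]); np.save('pics/w14.npy',d)
W=cloud('wrist',d,s)
m=(W[...,2]>58)&(W[...,2]<70)&(np.hypot(W[...,0]-539,W[...,1]+225)<42)
print(s['eef_pos'],m.sum(),cv2.minAreaRect(W[m][:,:2].astype(np.float32)))
E
```

```text
time_s: 23.5
eef_pos: [538.9, -227.0, 180.4]
ee_rot: [-0.0, 0.992, 0.13, -0.001]
force: [-0.1, -0.6, -4.9]
grip_width: 0.28
time_s: 23.8
eef_pos: [540.6, -223.8, 181.0]
ee_rot: [-0.0, 0.991, 0.132, 0.0]
force: [0.6, -1.0, -5.2]
grip_width: 0.282
[ 540.58438196 -223.78490957  181.02354039] 884 ((554.2305908203125, -221.8542938232422), (18.365070343017578, 49.84778594970703), 14.254899978637695)
```

View pics/w14.png

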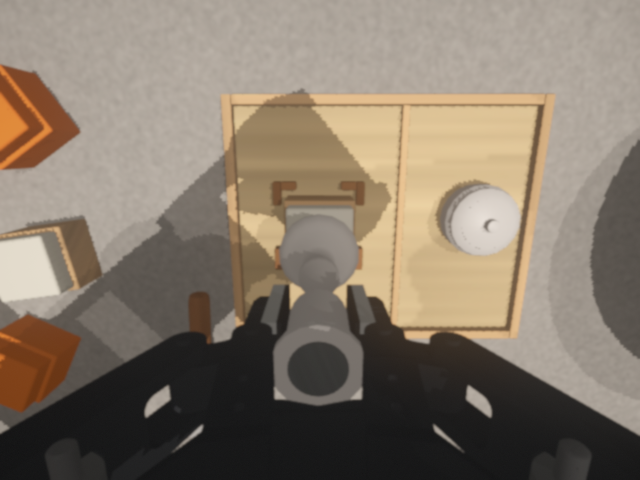

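The foot at (318,252) hangs above the foam at (320,230). I'll trim the offset and lower to about 10 mm above the foam.

```bash
python3 -m crank '{"dp":[[-0.12,-0.16,-0.5],[0,0,-1],[0,0,-1],[0,0,-0.4],[0,0,0],[0,0,0]],"delta_rot":[[0,0,0],[0,0,0],[0,0,0],[0,0,0],[0,0,0],[0,0,0]],"claw":[240,240,240,240,240,240]}'
python3 - <<'E'
from h import *
s=sense(); p,d=capture('wrist'); cv2.imwrite('pics/w15.png',p[:,:,::-1]); np.save('pics/w15.npy',d)
W=cloud('wrist',d,s)
z0=s['eef_pos'][2]-76.4
print(s['eef_pos'],'foot z',z0,s['force'])
m=(W[...,2]>z0+2)&(W[...,2]<z0+14)&(np.hypot(W[...,0]-539,W[...,1]+225)<42)
P=W[m]; print('foot pts',len(P),cv2.minEnclosingCircle(P[:,:2].astype(np.float32)))
# foot outline fit circle radius 25 lower edge pts
from scipy.optimize import least_squares
h=cv2.convexHull(P[:,:2].astype(np.float32))[:,0]
h=h[(h-s['eef_pos'][:2])@np.array([np.cos(.262),np.sin(.262)])>3]
r=least_squares(lambda c:np.hypot(h[:,0]-c[0],h[:,1]-c[1])-c[2],[539,-225,25],loss='soft_l1'); print('circ',r.x,len(h))
# foam from scene colours: far edge
c,sn=np.cos(np.radians(15.03)),np.sin(np.radians(15.03))
dx,dy=W[...,0]-539.3,W[...,1]+225.0; X=c*dx+sn*dy; Y=-sn*dx+c*dy
m=(W[...,2]>60)&(W[...,2]<68)&(abs(X)<40)&(abs(Y)<40); print('foam X',np.percentile(X[m],[1,99]),'Y',np.percentile(Y[m],[1,99]))
f=r.x[0]-539.3,r.x[1]+225; print('foot tray',c*f[0]+sn*f[1],-sn*f[0]+c*f[1])
E
```

```text
time_s: 24.45
eef_pos: [539.0, -226.8, 152.3]
ee_rot: [0.0, 0.991, 0.131, 0.0]
force: [-0.7, 1.0, -4.3]
grip_width: 0.278
[ 538.97546281 -226.79061385  152.29835004] foot z 75.8983500435979 [-0.73183157  1.0413146  -4.25587506]
foot pts 2272 ((538.633056640625, -227.88479614257812), 25.206424713134766)
circ [ 539.02877738 -227.91788459   24.5157671 ] 27
foam X [-24.62632383  24.04461318] Y [-25.64400908  23.94974548]
foot tray -1.0186238849389044 -2.7477295329055766
```

View pics/w15.png

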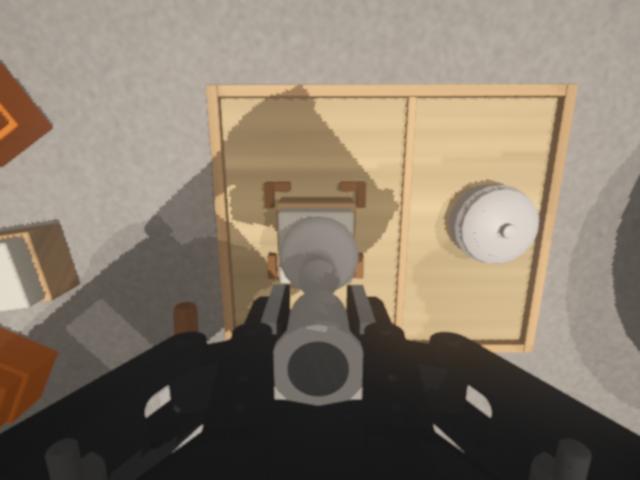

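Foot centre is at (538.7,−227.9) against a foam centre of (539.2,−225.9). I'll shift +0.5/+2 mm and lower.

```bash
python3 -m crank '{"dp":[[0.05,0.2,-0.2],[0,0,-0.4],[0,0,-0.4],[0,0,0],[0,0,0]],"delta_rot":[[0,0,0],[0,0,0],[0,0,0],[0,0,0],[0,0,0]],"claw":[240,240,240,240,240]}'
python3 -m crank '{"dp":[[0,0,-0.2],[0,0,-0.1],[0,0,0],[0,0,0]],"delta_rot":[[0,0,0],[0,0,0],[0,0,0],[0,0,0]],"claw":[240,240,240,240]}'
```

```text
time_s: 25.0
eef_pos: [539.4, -224.7, 142.1]
ee_rot: [-0.0, 0.991, 0.131, -0.0]
force: [0.6, 0.4, -4.4]
grip_width: 0.276
time_s: 25.4
eef_pos: [539.5, -224.8, 139.4]
ee_rot: [0.0, 0.991, 0.131, 0.0]
force: [0.4, -0.8, -4.3]
grip_width: 0.28
```

```bash
python3 -m crank '{"dp":[[0,0,-0.1],[0,0,-0.1],[0,0,0],[0,0,0]],"delta_rot":[[0,0,0],[0,0,0],[0,0,0],[0,0,0]],"claw":[240,240,240,240]}'
python3 -m crank '{"dp":[[0,0,-0.1],[0,0,-0.1],[0,0,0],[0,0,0]],"delta_rot":[[0,0,0],[0,0,0],[0,0,0],[0,0,0]],"claw":[240,240,240,240]}'
```

```text
time_s: 25.8
eef_pos: [539.5, -224.8, 137.4]
ee_rot: [0.0, 0.991, 0.131, 0.0]
force: [0.9, -0.2, -3.2]
grip_width: 0.279
time_s: 26.2
eef_pos: [539.5, -224.8, 135.3]
ee_rot: [0.0, 0.991, 0.131, 0.0]
force: [0.0, -0.2, -1.1]
grip_width: 0.278
```

```bash
python3 -m crank '{"dp":[[0,0,-0.1],[0,0,0],[0,0,0]],"delta_rot":[[0,0,0],[0,0,0],[0,0,0]],"claw":[240,240,240]}'
python3 -m crank '{"dp":[[0,0,0],[0,0,0]],"delta_rot":[[0,0,0],[0,0,0]],"claw":[240,240]}'
```

```text
time_s: 26.5
eef_pos: [539.5, -224.8, 134.3]
ee_rot: [0.0, 0.991, 0.131, 0.0]
force: [1.5, -0.1, 0.1]
grip_width: 0.28
time_s: 26.7
eef_pos: [539.4, -224.8, 134.3]
ee_rot: [0.0, 0.991, 0.131, 0.0]
force: [0.5, -0.9, 0.0]
grip_width: 0.278
```

The foam now carries the weight (0 N at the wrist). Opening gently.

```bash
python3 -m crank '{"dp":[[0,0,0],[0,0,0],[0,0,0],[0,0,0],[0,0,0],[0,0,0]],"delta_rot":[[0,0,0],[0,0,0],[0,0,0],[0,0,0],[0,0,0],[0,0,0]],"claw":[175,160,130,100,60,60]}' 20
python3 - <<'E'
from h import *
s=sense(); p,d=capture('wrist'); cv2.imwrite('pics/w16.png',p[:,:,::-1]); print(s['force'])
W=cloud('wrist',d,s)
m=(W[...,2]>172)&(W[...,2]<190)&(np.hypot(W[...,0]-539,W[...,1]+225)<28)
print('rim',m.sum(),cv2.minEnclosingCircle(W[m][:,:2].astype(np.float32)),np.median(W[m][:,2]))
E
```

```text
time_s: 27.3
eef_pos: [539.3, -224.7, 134.2]
ee_rot: [-0.0, 0.991, 0.131, -0.0]
force: [0.5, -0.1, -0.1]
grip_width: 0.762
[ 0.46202187 -0.11646979 -0.09963468]
rim 6620 ((539.6914672851562, -226.02146911621094), 15.520843505859375) 181.12596998144744
```

View pics/w16.png

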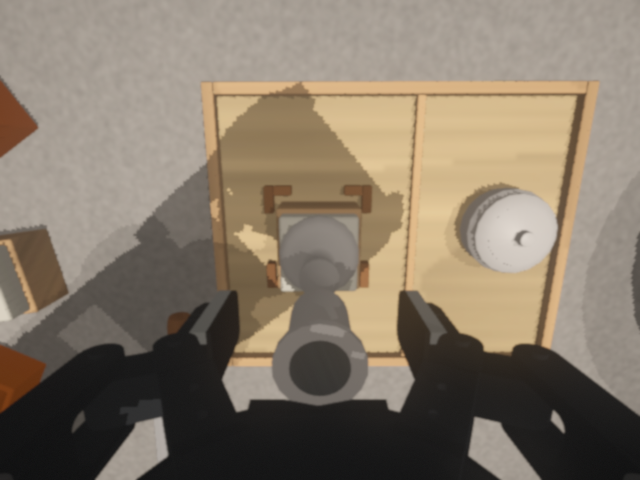

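The candlestick stands upright (rim centre (539.7,−226.0), top about 180 mm), and the foam shows evenly around its foot. Withdrawing straight up.

```bash
python3 -m crank '{"dp":[[0,0,1],[0,0,2],[0,0,3],[0,0,3],[0,0,3],[0,0,1],[0,0,0],[0,0,0]],"delta_rot":[[0,0,0],[0,0,0],[0,0,0],[0,0,0],[0,0,0],[0,0,0],[0,0,0],[0,0,0]],"claw":[30,0,0,0,0,0,0,0]}'
python3 - <<'E'
from h import *
s=sense(); p,d=capture('scene'); cv2.imwrite('pics/sF.png',p[:,:,::-1])
p,d=capture('wrist'); cv2.imwrite('pics/wF.png',p[:,:,::-1]); W=cloud('wrist',d,s)
q=np.hypot(W[...,0]-539,W[...,1]+225)
m=(W[...,2]>172)&(W[...,2]<190)&(q<28)
print('rim',m.sum(),cv2.minEnclosingCircle(W[m][:,:2].astype(np.float32)),np.median(W[m][:,2]))
m=(W[...,2]>59)&(W[...,2]<72)&(q<42); print('foam/foot z',np.percentile(W[m][:,2],[5,50,95]))
p,d=capture('top'); cv2.imwrite('pics/tF.png',p[:,:,::-1])
a=cv2.imread('pics/top0.png'); W=cloud('top',d);
for n,(u,v) in dict(L=(205,258),R=(330,291),O1=(318,248),O2=(326,331)).items():
    ys,xs=np.mgrid[:480,:640]; m=(abs(xs-u)<25)&(abs(ys-v)<25)&(W[...,2]>45)&(W[...,2]<65); r=cv2.minAreaRect(W[m][:,:2].astype(np.float32)); print(n,np.round(r[0],1),np.round(r[1]),round(r[2],1))
E
```

```text
time_s: 28.15
eef_pos: [539.0, -224.5, 262.9]
ee_rot: [-0.001, 0.991, 0.131, -0.001]
force: [-0.7, -0.4, -0.7]
grip_width: 1.002
rim 1606 ((539.4881591796875, -226.13275146484375), 15.22751522064209) 181.45706709801118
foam/foot z [59.23447351 67.16190263 71.34196816]
L [528.8 326.3] [51. 51.] 17.0
R [450.4  -4.6] [50. 50.] 23.1
O1 [559.4  30.5] [50. 50.] 46.9
O2 [343.3   5.6] [50. 50.] 77.7
```

View pics/sF.png

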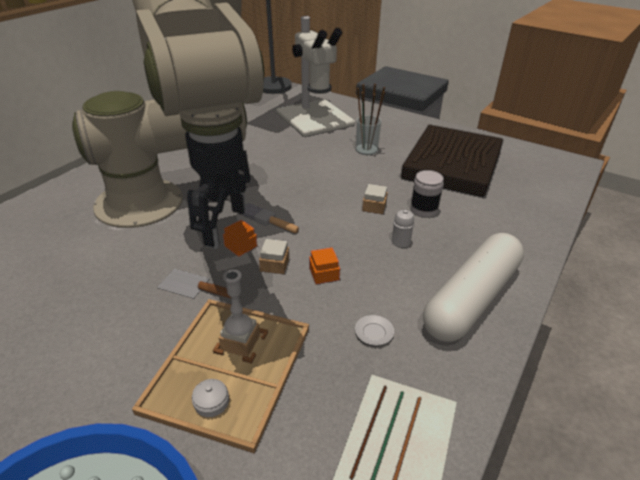

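View pics/tF.png

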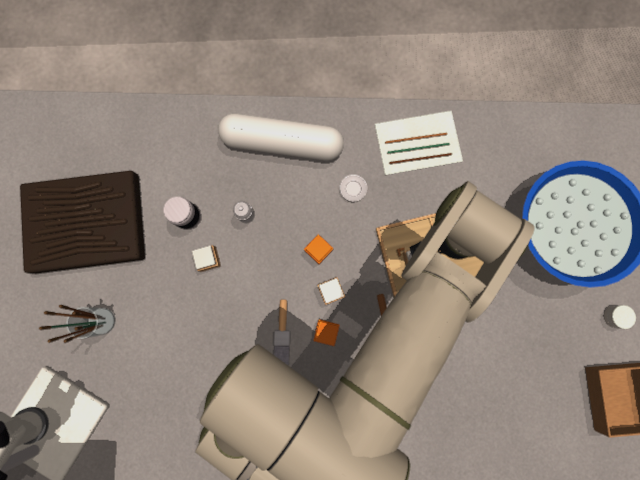

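The scene view shows the candlestick upright on the block in the tray at (235,310), with the gripper clear. The top view shows blocks L (205,258) and R (330,291) and the bystanders where they started.

```bash
python3 -c "
from rig import *
print(finish_job(), sense()['time_s'])"
```

```text
the job is handed in; nothing more can be done
the job is handed in; nothing more can be done
```

The medium block is home between the four cleats with the candlestick standing upright on its foam, and the job was handed in at about 28 s. No verdict came back.

- **Feeling the foam:** I pressed all three pale blocks about 5 mm.
  - The block at (530,327) gave about 1.5 N, so soft.
  - The block at (470,180) gave about 4.2 N, confirmed by a second press, so medium.
  - The block at (451,−4) gave 7–9 N, so firm. That is a little under the 10 N listed, but well above the medium block.
- **Block in the tray:** Its wood sits inside the cleats. The foam face was level at 64.8 mm before loading; the camera reads about 0.8 mm high.
- **Candlestick:** My first grip seemed to bear on its rim, so I opened and gripped again lower. I lowered it until the wrist carried no weight, then let go. The rim is centred on the foam to within about 0.5 mm. Its top is at about 180.5 mm, which means the foam sank about 5–6 mm, as expected for medium.
- **Everything else:** The other two blocks and both orange look-alikes measured within 0.5 mm of their starting positions, and the soft block's measured angle differs by 0.9°, within noise. The other bystanders that showed looked unmoved in the final pictures, but I did not measure them. The gripper is clear of everything.

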